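# Unload the burn-in fixture through the tipping sorter

## Task

Unload the burn-in fixture. Push each module up out of its nest with that nest's ejector lever, take hold of the raised module and set it on the see-saw tray of the sorter, so that its own weight tips the tray and it slides off: modules with fins go to the bin away from you, modules with a flat top to the bin on your side. Finish with every module in its bin and the empty tray level, and leave the spool, the cutters and the helping hands where they are.

Things in the scene. Friction and masses are not known exactly. Their poses are not given: they have to be found in the camera images.
- fixture: Burn-in fixture, fixed to the bench: a grey slab 196 x 156 mm on aluminium end plates, top face 70 mm above the bench. Origin on the bench under its centre; x along the 196 mm side, y along the 156 mm side, z up. Six flush nests in two rows of three, at x = -58, 0, 58 mm and y = -46 (nests 1, 2, 3), +46 mm (4, 5, 6). An ejector lever for each stands out at the y edge beside it.
- sorter: Tipping sorter, fixed to the bench, 450 (x) x 112 (y) mm. Origin on the bench under its centre, +x points away from the robot (within 0.15 rad). A see-saw tray in the middle; at each end of it an aluminium bin with a sloping floor under a clear fixed cover (from 90 to 224 mm either side of the centre, top 131 mm high), so modules get in only by sliding off the tray. Far bin at +x, near bin at -x.
- rocker (a joint): Tilt of the see-saw tray, rad: 0 level, + when its far (+x) half is down, - when its near half is down, stops at 0.45 either way. A keel weight swings the empty tray back level by itself in about 2 to 4 s. A module let go with its centre 30 to 60 mm to one side of the axle tips that side down and slides off into that bin.
- tray (a point): Point on the tray's upper face over the axle, 119 mm above the bench; its axes are those of the tray: x toward the far bin, y along the axle. The tray is bare polished steel, reaches 85 mm either side of the axle in x, and is 74 mm wide between side lips 8 mm high; the axle posts beside it reach 130 mm above the bench.
- far_bin (a point): Middle of the sloping steel floor of the far bin, for modules with fins, 42 mm above the bench; inside, the bin is 153 (x) x 90 (y) mm, and its floor falls from 72 mm at the tray to 12 mm at the outer end, so the modules slide to that end.
- near_bin (a point): Middle of the sloping steel floor of the near bin, for modules with a flat top, 42 mm above the bench; inside, the bin is 153 (x) x 90 (y) mm, and its floor falls from 72 mm at the tray to 12 mm at the outer end, so the modules slide to that end.
- thumb1 (a point): Top middle of the black thumb pad (24 x 26 mm) of the ejector lever of nest 1, beyond the fixture's -y edge, 122 mm from its centre line. Up, it is 52 mm above the bench; pressed down (3 to 6 N) it swings to 32 mm and 5 mm outward, to a stop, and lifts the module 17 mm out of the nest. The lever is stiff and stays where it is left.
- fin1: Converter module, a rigid block 40 (x) x 36 (y) x 24 (z) mm, about 90 g, black below, with a finned aluminium heat sink on top (six fins running along its x). Origin at the centre of its underside, z up out of the module. May be absent. Starts flush in one of the six nests (each 43 x 39 mm, 24 mm deep), its x along the fixture's x.
- thumb2 (a point): Top middle of the black thumb pad (24 x 26 mm) of the ejector lever of nest 2, beyond the fixture's -y edge, 122 mm from its centre line. Up, it is 52 mm above the bench; pressed down (3 to 6 N) it swings to 32 mm and 5 mm outward, to a stop, and lifts the module 17 mm out of the nest. The lever is stiff and stays where it is left.
- fin2: Converter module, a rigid block 40 (x) x 36 (y) x 24 (z) mm, about 90 g, black below, with a finned aluminium heat sink on top (six fins running along its x). Origin at the centre of its underside, z up out of the module. May be absent. Starts flush in one of the six nests (each 43 x 39 mm, 24 mm deep), its x along the fixture's x.
- thumb3 (a point): Top middle of the black thumb pad (24 x 26 mm) of the ejector lever of nest 3, beyond the fixture's -y edge, 122 mm from its centre line. Up, it is 52 mm above the bench; pressed down (3 to 6 N) it swings to 32 mm and 5 mm outward, to a stop, and lifts the module 17 mm out of the nest. The lever is stiff and stays where it is left.
- fin3: Converter module, a rigid block 40 (x) x 36 (y) x 24 (z) mm, about 90 g, black below, with a finned aluminium heat sink on top (six fins running along its x). Origin at the centre of its underside, z up out of the module. May be absent. Starts flush in one of the six nests (each 43 x 39 mm, 24 mm deep), its x along the fixture's x.
- thumb4 (a point): Top middle of the black thumb pad (24 x 26 mm) of the ejector lever of nest 4, beyond the fixture's +y edge, 122 mm from its centre line. Up, it is 52 mm above the bench; pressed down (3 to 6 N) it swings to 32 mm and 5 mm outward, to a stop, and lifts the module 17 mm out of the nest. The lever is stiff and stays where it is left.
- flat1: Converter module, a rigid block 40 (x) x 36 (y) x 24 (z) mm, about 90 g, black below, with a flat aluminium plate on top. Origin at the centre of its underside, z up out of the module. May be absent. Starts flush in one of the six nests (each 43 x 39 mm, 24 mm deep), its x along the fixture's x.
- thumb5 (a point): Top middle of the black thumb pad (24 x 26 mm) of the ejector lever of nest 5, beyond the fixture's +y edge, 122 mm from its centre line. Up, it is 52 mm above the bench; pressed down (3 to 6 N) it swings to 32 mm and 5 mm outward, to a stop, and lifts the module 17 mm out of the nest. The lever is stiff and stays where it is left.
- flat2: Converter module, a rigid block 40 (x) x 36 (y) x 24 (z) mm, about 90 g, black below, with a flat aluminium plate on top. Origin at the centre of its underside, z up out of the module. May be absent. Starts flush in one of the six nests (each 43 x 39 mm, 24 mm deep), its x along the fixture's x.
- thumb6 (a point): Top middle of the black thumb pad (24 x 26 mm) of the ejector lever of nest 6, beyond the fixture's +y edge, 122 mm from its centre line. Up, it is 52 mm above the bench; pressed down (3 to 6 N) it swings to 32 mm and 5 mm outward, to a stop, and lifts the module 17 mm out of the nest. The lever is stiff and stays where it is left.
- flat3: Converter module, a rigid block 40 (x) x 36 (y) x 24 (z) mm, about 90 g, black below, with a flat aluminium plate on top. Origin at the centre of its underside, z up out of the module. May be absent. Starts flush in one of the six nests (each 43 x 39 mm, 24 mm deep), its x along the fixture's x.
- spool: Solder spool standing on end, 64 mm across, 60 mm tall, 0.4 kg; bystander.
- cutters: Side cutters lying on the bench, 150 x 50 x 14 mm; bystander, origin at the middle of the underside.
- helping_hands: Helping-hands stand, dark base 70 x 55 mm, 110 mm tall, cross bar with clips reaching 80 mm either side; bystander.
Mind the look-alikes: they are no part of the job. What is shaped like the fin3 but pink is not meant. Leave any orange look-alike of the flat1 alone.

How it is judged (in metres and radians):
On the way, in this order (a step that is already met when the one before it is completed fails the run):
1. a module has been pushed up out of its nest ((z of fin1 in the frame of fixture above 0.058 m or z of fin2 in the frame of fixture above 0.058 m or z of fin3 in the frame of fixture above 0.058 m or z of flat1 in the frame of fixture above 0.058 m or z of flat2 in the frame of fixture above 0.058 m or z of flat3 in the frame of fixture above 0.058 m)), for 0.2 s.
2. a module, let go of, lies on the tray and has tipped it toward its own bin (((z of fin1 in the frame of tray between -0.01 and 0.03 m and x of fin1 in the frame of tray between -0.1 and 0.1 m and y of fin1 in the frame of tray between -0.04 and 0.04 m and contact force between fin1 and the fingers below 0.1 N and value of joint rocker above 0.2 rad) or (z of fin2 in the frame of tray between -0.01 and 0.03 m and x of fin2 in the frame of tray between -0.1 and 0.1 m and y of fin2 in the frame of tray between -0.04 and 0.04 m and contact force between fin2 and the fingers below 0.1 N and value of joint rocker above 0.2 rad) or (z of fin3 in the frame of tray between -0.01 and 0.03 m and x of fin3 in the frame of tray between -0.1 and 0.1 m and y of fin3 in the frame of tray between -0.04 and 0.04 m and contact force between fin3 and the fingers below 0.1 N and value of joint rocker above 0.2 rad) or (z of flat1 in the frame of tray between -0.01 and 0.03 m and x of flat1 in the frame of tray between -0.1 and 0.1 m and y of flat1 in the frame of tray between -0.04 and 0.04 m and contact force between flat1 and the fingers below 0.1 N and value of joint rocker below -0.2 rad) or (z of flat2 in the frame of tray between -0.01 and 0.03 m and x of flat2 in the frame of tray between -0.1 and 0.1 m and y of flat2 in the frame of tray between -0.04 and 0.04 m and contact force between flat2 and the fingers below 0.1 N and value of joint rocker below -0.2 rad) or (z of flat3 in the frame of tray between -0.01 and 0.03 m and x of flat3 in the frame of tray between -0.1 and 0.1 m and y of flat3 in the frame of tray between -0.04 and 0.04 m and contact force between flat3 and the fingers below 0.1 N and value of joint rocker below -0.2 rad))), for 0.05 s.
At the end, for the whole second after the job is handed in: every module present lies at rest inside its own bin (finned: far bin, flat: near bin), and the tray is level within 0.12 rad (x of fin1 in the frame of sorter between 0.066 and 0.22 m and y of fin1 in the frame of sorter between -0.046 and 0.046 m and z of each of fin1, fin2, fin3, flat1, flat2, flat3 in the frame of sorter below 0.1 m and linear speed of each of fin1, fin2, fin3, flat1, flat2, flat3 below 0.05 m/s and x of fin2 in the frame of sorter between 0.066 and 0.22 m and y of fin2 in the frame of sorter between -0.046 and 0.046 m and x of fin3 in the frame of sorter between 0.066 and 0.22 m and y of fin3 in the frame of sorter between -0.046 and 0.046 m and x of flat1 in the frame of sorter between -0.22 and -0.066 m and y of flat1 in the frame of sorter between -0.046 and 0.046 m and x of flat2 in the frame of sorter between -0.22 and -0.066 m and y of flat2 in the frame of sorter between -0.046 and 0.046 m and x of flat3 in the frame of sorter between -0.22 and -0.066 m and y of flat3 in the frame of sorter between -0.046 and 0.046 m and value of joint rocker between -0.12 and 0.12 rad); the robot touches nothing.
It fails at once if the spool pushed more than 4 cm away (distance of spool from where it was at the start of the episode above 0.04 m).
It fails at once if the cutters pushed more than 4 cm away (distance of cutters from where it was at the start of the episode above 0.04 m).
It fails at once if the helping hands pushed more than 4 cm away (distance of helping_hands from where it was at the start of the episode above 0.04 m).
Of fin1, fin2, fin3, flat1, flat2, flat3 only 4 to 6 are there at a start; the rules pass over those that are not, and their reading is None.
At some moment in a run one of fin1, fin2, fin3, flat1, flat2, flat3 may be knocked a few centimetres aside while the robot is not near it.
Once in a run the grip may slacken for a moment while it holds something.
It also fails if it takes over 210 s, if anything falls off the work surface, if the arm or the gripper's body presses on something with over 40 N, if the wrist force passes 120 N, or if a joint passes its speed limit or range.

## Robot

A 6-joint arm with a two-finger parallel gripper is mounted at the origin on the work surface. World frame = base frame: x ahead of the robot, y to its left, z up, the work surface at z = 0. Lengths are in mm, angles in rad, forces in N, time in s.
With the tool pointing down it reaches from about 350 to 875 mm from the base axis. Payload 4.2 kg.
Tool frame: the origin (TCP) lies at the very end of the fingers, on their centre line; the grasp point (between the pads) lies 19 mm behind it; z points along the fingers, y is the line along which they close (so a half turn about z gives the same grasp; the last joint's range is limited). The gripper opens to 85 mm and grips with 20 to 120 N. Pads are 22 mm wide; open, the fingers measure 114 mm over their backs; the gripper's body (76 mm by 85 mm) begins 54 mm behind the grasp point. The pads swing forward as they close: fully open they stand 13 mm farther back than shut.
Start: joints at [1.376, 0.385, 0.008, 0, -1.194, -0.259], TCP at [273.956, 561.736, 195.612] pointing down, gripper open.
Joint ranges: [-3.14, 3.14], [-1.21, 2.06], [-1.07, 1.41], [-3.16, 2.05], [-2.99, -0.16], [-3.1, 3.1]. Speed limits (rad/s): [2.79, 2.79, 3.14, 3.14, 3.14, 3.14].

## Interface

Orientations are given as a unit quaternion [x, y, z, w].
In Python, from bench import arm gives the robot as it stands. The module is installed in compiled form; this text tells all that it offers.
- The arm moves only by the tool drive_tool, never from a script. Its argument "targets" is a list of rows, each a list of 5 numbers: the closure, from -1 (fully open) to 1 (shut), then the shift along the tool's x, y, z in mm, then the turn about the tool's z in degrees. In form: [[grip, tx, ty, tz, roll], ...]. A call has 1 to 12 rows; each row is the pose to reach, as a shift and turn from the pose commanded when the call began, along the tool's axes at that moment; what a row does not reach only later rows make up. A row lasts 1/10 s, in which the tool goes at most 50 mm and 8.59 degrees, less where a joint would pass 70% of its speed; a pose out of reach is approached as far as the arm can. A call with a gripper value outside its range is refused whole. The fingers move at their own pace and stop on an object; the grip force is fixed at half the most. Time passes only in rows, so rows that repeat a pose let the fingers close. It gives the time, the measured TCP pose, the force, the opening and the grip force at its end, in the units of the state.
- arm.read_state(): the state, without advancing time (a new reading comes with each control period).
- arm.get_image(name): name is "scene" or "top" or "wrist"; returns the picture (420x560x3 uint8, blue, green, red); there is no depth.
- arm.camera_params(name): a dict with "fov_y" (degrees; the focal length in pixels is half the picture's height over the tangent of half this angle, whatever the lens; pixels are square), "cx", "cy" (the principal point, pixels), "D" ([k1, k2, p1, p2, k3] as OpenCV has them; the pictures are not rectified), "rvec" (rotation vector, rad) and "tvec" (3), from world to camera coordinates, as OpenCV has them; the wrist camera has in their place "tool_from_camera" (4x4, takes a point from camera to tool coordinates, whose origin is the TCP and whose axes are the flange's). Camera axes: x right, y down, z forward; pixel columns grow to the right and rows downward; lengths in mm; the calibration is good to about 2 mm. A picture is of the moment at which its call begins: read the wrist's pose just before it. camera_params takes no time and is no camera call.
- arm.job_done(): hands the job in; it is judged then, once.
The state is a dict: "clock": time; "joints": joint angles; "joint_vel": joint speeds; "joint_efforts": joint torques, N m; "position": TCP position; "ee_rot": TCP orientation; "contact_force": force on the tool from outside, world axes, zero at the start; "wrist_torque": the same for the moment, N m; "gripper_width": finger opening in mm; "grasp_force": force on a finger pad.
Only numpy, scipy, OpenCV 4.12 (cv2) and the standard library are available. Lean on these libraries where they do the work, as an engineer would, in place of code of your own. Each camera call takes 0.05 s, during which the arm holds its last target. There are 200 camera calls.

## Working session

There is one attempt and no reset: what is moved stays moved. The work goes in short steps, Python scripts to look and compute and a tool call to move; the robot and the scene stay as the last step left them, time stands still between calls to the robot, and variables do not carry over. Pictures are saved under pics/ and viewed, at most 14 in all, crops included, and the job is handed in when it is done.

Besides the shell and the picture viewer there is one more tool, called after ">>>" as name(argument=value, ...) on one line, values as JSON. drive_tool: Moves the arm, as the interface text tells. Its arguments: {"type":"object","properties":{"targets":{"type":"array","items":{"type":"array","items":{"type":"number"}}}},"required":["targets"]}

```bash
mkdir -p pics
python3 - <<'E'
from bench import arm
import cv2,json
s=arm.read_state();print({k:s[k] for k in('clock','position','ee_rot','gripper_width','contact_force')})
for n in('scene','top'):
    cv2.imwrite(f'pics/{n}0.png',arm.get_image(n));print(n,arm.camera_params(n))
print(arm.camera_params('wrist'))
E
```

```text
{'clock': 0.0, 'position': array([273.68335114, 561.14105885, 194.50861891]), 'ee_rot': array([ 9.74341599e-01, -2.25071538e-01, -2.00645933e-04,  1.10057434e-03]), 'gripper_width': 85.34312902555814, 'contact_force': array([-0.25931461, -0.30843098, -0.79659927])}
scene {'fov_y': 43.28581802450728, 'cx': 279.0812407913966, 'cy': 205.31518633444242, 'D': array([0.01673808, 0.        , 0.        , 0.        , 0.        ]), 'rvec': array([ 1.02337104,  2.44673771, -1.06244751]), 'tvec': array([ 371.47812124, -162.1348627 , 1859.38453555])}
top {'fov_y': 57.741304664857104, 'cx': 275.1125570884162, 'cy': 205.33813100083805, 'D': array([-0.08778021,  0.        ,  0.        ,  0.        ,  0.        ]), 'rvec': array([ 2.13150595, -2.18183154,  0.13171308]), 'tvec': array([  -3.79573263,  501.95991569, 1279.4216795 ])}
{'fov_y': 59.72334937409599, 'cx': 283.1385436361626, 'cy': 204.2196047329799, 'D': array([0.02451246, 0.        , 0.        , 0.        , 0.        ]), 'tool_from_camera': array([[-8.63021216e-04, -9.50612545e-01, -3.10378873e-01,
         7.97336432e+01],
       [ 9.99999513e-01, -6.72092027e-04, -7.22090657e-04,
        -1.86232472e-01],
       [ 4.77825272e-04, -3.10379345e-01,  9.50612662e-01,
        -1.78301115e+02],
       [ 0.00000000e+00,  0.00000000e+00,  0.00000000e+00,
         1.00000000e+00]])}
```

View pics/top0.png

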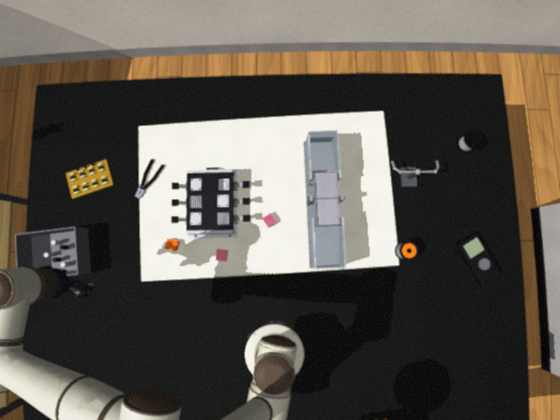

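View pics/scene0.png

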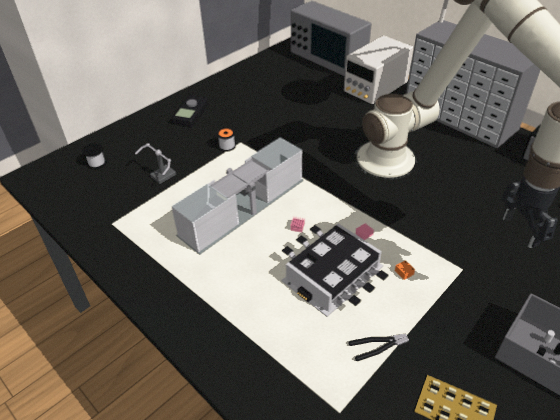

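Top view: fixture at about (211,203), with levers left (177) and right (245). Sorter at (325,197), spool (408,250), cutters (150,180), helping hands (410,175). Look-alikes on the mat: orange at (172,244), pink at (272,219) and (222,255).

```bash
cat > h.py <<'E'
import numpy as np, cv2
from scipy.spatial.transform import Rotation as R
from bench import arm
def K(p):
    f=210/np.tan(np.radians(p['fov_y']/2)); return np.array([[f,0,p['cx']],[0,f,p['cy']],[0,0,1]])
def campose(n,st=None):
    p=arm.camera_params(n)
    if n=='wrist':
        T=np.eye(4);T[:3,:3]=R.from_quat(st['ee_rot']).as_matrix();T[:3,3]=st['position']
        W=T@p['tool_from_camera']; return p,W[:3,:3],W[:3,3]
    Rm=cv2.Rodrigues(p['rvec'])[0]; return p,Rm.T,-Rm.T@p['tvec']
def cast(n,px,z,st=None):
    p,Rw,c=campose(n,st)
    u=cv2.undistortPoints(np.array(px,float).reshape(-1,1,2),K(p),p['D']).reshape(-1,2)
    d=np.c_[u,np.ones(len(u))]@Rw.T
    return c+d*((z-c[2])/d[:,2])[:,None]
def proj(n,P,st=None):
    p,Rw,c=campose(n,st)
    return cv2.projectPoints(np.array(P,float).reshape(-1,3),cv2.Rodrigues(Rw.T)[0],-Rw.T@c,K(p),p['D'])[0].reshape(-1,2)
def loc(P,st=None):
    """world points -> tool-frame shift from current pose"""
    st=st or arm.read_state()
    return R.from_quat(st['ee_rot']).inv().apply(np.atleast_2d(P)-st['position'])
E
python3 - <<'E'
from h import *
i=cv2.imread('pics/top0.png');c=cv2.resize(i[150:275,130:355],None,fx=3.5,fy=3.5,interpolation=cv2.INTER_CUBIC);cv2.imwrite('pics/c1.png',c)
print(cast('top',[[211,203]],70),cast('top',[[325,197]],119))
print(cast('top',[[177,186],[177,202],[177,220],[245,184],[245,201],[245,219]],52).round())
print(loc([[300,200,300]]))
E
```

```text
[[509.83946512 199.04407219  70.        ]] [[ 514.07816506 -176.76751078  119.        ]]
[[574. 319.  52.]
 [518. 319.  52.]
 [457. 318.  52.]
 [575.  86.  52.]
 [516.  86.  52.]
 [455.  87.  52.]]
[[ 182.01945495  313.32133347 -104.73099471]]
```

View pics/c1.png

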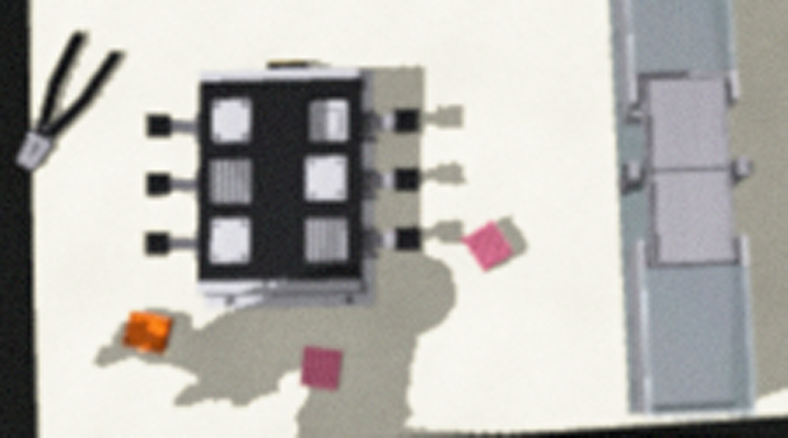

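Fixture: flat and finned modules, all six nests occupied. The upper-right nest at crop (328,120) is unclear, because of a glint or a shadow. The pink blocks at (490,245) and (322,368) and the orange one at (148,332) lie on the mat and are not meant. I'll move over the fixture and look from close by.

Run:
```python
from h import *
s=arm.read_state();print(loc([[535,202,220]]).round(1),R.from_quat(s['ee_rot']).as_matrix().round(3))
```

```text
[[392.3 208.3 -24.9]] [[ 0.899 -0.439 -0.001]
 [-0.439 -0.899 -0.002]
 [ 0.     0.002 -1.   ]]
```

>>> drive_tool(targets=[[-1, 40, 20, -25, -5], [-1, 80, 42, -25, -10], [-1, 120, 63, -25, -15], [-1, 160, 84, -25, -20], [-1, 200, 106, -25, -26], [-1, 240, 127, -25, -26], [-1, 280, 148, -25, -26], [-1, 320, 169, -25, -26], [-1, 360, 190, -25, -26], [-1, 392, 208, -25, -26], [-1, 392, 208, -25, -26], [-1, 392, 208, -25, -26]])

```text
clock: 1.3
position: [535.1, 202.1, 220.0]
ee_rot: [1.0, -0.001, -0.001, 0.0]
contact_force: [-0.4, 0.9, 0.7]
gripper_width: 84.9
grasp_force: 0.0
```

Run:
```python
from h import *
import pickle
s=arm.read_state();i=arm.get_image('wrist');cv2.imwrite('pics/w1.png',i);pickle.dump(s,open('s1.pkl','wb'))
print(s['clock'],s['position'],R.from_quat(s['ee_rot']).as_matrix().round(3),s['joints'].round(2))
```

```text
1.3 [535.11252886 202.06740832 219.95990203] [[ 1.    -0.002 -0.001]
 [-0.002 -1.    -0.   ]
 [-0.001  0.    -1.   ]] [ 0.64  0.28 -0.09 -0.   -1.21  0.92]
```

View pics/w1.png

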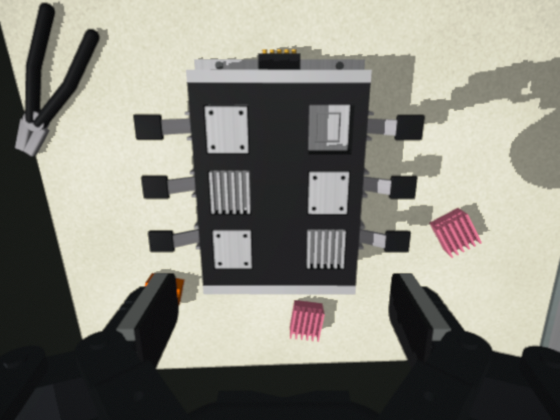

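The wrist view shows the upper-right nest (328,128) is empty. Flats are at (227,129), (232,249) and (328,193), and fins at (230,192) and (326,249). The thumbs are at x of about 155 and 403. The pink and orange blocks lie outside the fixture.

Run:
```python
from h import *
import pickle
s=pickle.load(open('s1.pkl','rb'));i=cv2.imread('pics/w1.png')
g=cv2.cvtColor(i,cv2.COLOR_BGR2GRAY)
m=np.zeros_like(g);m[95:275,200:356]=255*(g[95:275,200:356]>60)
m=cv2.morphologyEx(m,cv2.MORPH_CLOSE,np.ones((7,7)))
for c in cv2.findContours(m,0,2)[0]:
    if cv2.contourArea(c)>600:
        (cx,cy),wh,a=cv2.minAreaRect(c)
        print(np.round([cx,cy]),np.round(wh),round(a,1),cast('wrist',[[cx,cy]],70,s)[0].round(1), cv2.boundingRect(c))
px=[[149,127],[155,187],[161,241],[410,127],[403,187],[397,241]]
print(cast('wrist',px,52,s).round(1))
# slab corners
print(cast('wrist',[[189,83],[370,83],[204,286],[355,286],[188,71],[371,71],[203,293],[356,293]],70,s).round(1))
# sorter from top view
print(loc([[514,-177,320]]))
```

```text
[326. 248.] [39. 40.] 90.0 [461.7 160.5  70. ] (306, 229, 41, 40)
[232. 248.] [39. 40.] 90.0 [462.  252.8  70. ] (212, 229, 41, 40)
[328. 192.] [43. 42.] 90.0 [519.  160.5  70. ] (307, 171, 43, 44)
[229. 192.] [44. 42.] 90.0 [519.8 252.9  70. ] (208, 170, 43, 45)
[226. 129.] [48. 44.] 90.0 [577.7 252.7  70. ] (204, 105, 45, 49)
[329. 127.] [46. 42.] 90.0 [579.2 161.8  70. ] (308, 104, 43, 47)
[[577.5 326.7  52. ]
 [519.8 327.7  52. ]
 [462.4 328.   52. ]
 [576.8  84.5  52. ]
 [519.1  85.1  52. ]
 [461.6  85.6  52. ]]
[[616.1 282.   70. ]
 [615.6 128.4  70. ]
 [420.4 283.1  70. ]
 [419.9 129.6  70. ]
 [625.6 282.   70. ]
 [625.2 128.3  70. ]
 [412.3 284.7  70. ]
 [411.8 128.2  70. ]]
[[-20.67616226 379.87857318 -99.76977246]]
```

>>> drive_tool(targets=[[1, -25, 40, 20, 0], [1, -50, 80, 50, 0], [1, -73, 119, 80, 0], [1, -73, 119, 120, 0], [1, -73, 119, 150, 0], [1, -73, 119, 160, 0], [1, -73, 119, 168, 0], [1, -73, 119, 173, 0], [1, -73, 120, 178, 0], [1, -73, 122, 183, 0], [1, -73, 123, 188, 0], [1, -73, 123, 189, 0]])

```text
clock: 2.55
position: [461.9, 79.7, 31.3]
ee_rot: [1.0, -0.0, -0.0, 0.0]
contact_force: [0.4, 0.2, 0.6]
gripper_width: 0.1
grasp_force: 0.0
```

>>> drive_tool(targets=[[1, 0, 0, -40, 0], [1, 0, 0, -80, 0], [1, 0, 0, -110, 0], [-0.2, -10, -40, -130, 0], [-0.2, -10, -40, -130, 0], [-0.2, -10, -40, -130, 0]])

```text
clock: 3.15
position: [452.0, 120.5, 162.1]
ee_rot: [1.0, 0.001, 0.0, -0.0]
contact_force: [0.0, -0.7, -0.3]
gripper_width: 43.0
grasp_force: 0.0
```

Run:
```python
from h import *
import pickle
s=arm.read_state();i=arm.get_image('wrist');cv2.imwrite('pics/w2.png',i);pickle.dump(s,open('s2.pkl','wb'))
print(s['clock'],s['position'],s['gripper_width'])
```

```text
3.15 [451.9777322  120.53325194 162.13724211] 42.98800711025441
```

View pics/w2.png

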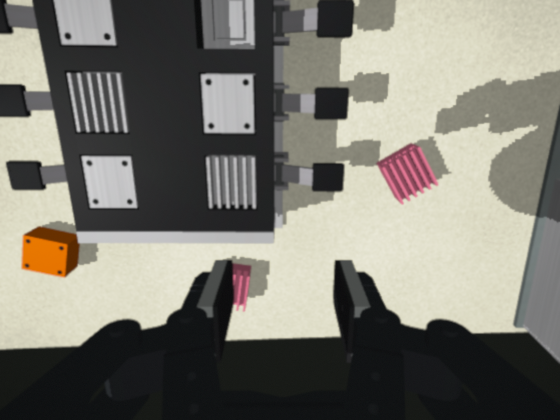

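Run:
```python
from h import *
import pickle
s=pickle.load(open('s2.pkl','rb'))
print(proj('wrist',[[461.6,84.5,52],[461.6,79.5,32],[519,84.5,52],[461.7,160.5,70],[461.7,160.5,87]],s).round())
i=cv2.imread('pics/w2.png');j=cv2.resize(i[60:220,190:370],None,fx=4,fy=3.75);cv2.imwrite('pics/c2.png',j)
```

```text
[[328. 176.]
 [331. 171.]
 [331. 102.]
 [231. 182.]
 [228. 188.]]
```

View pics/c2.png

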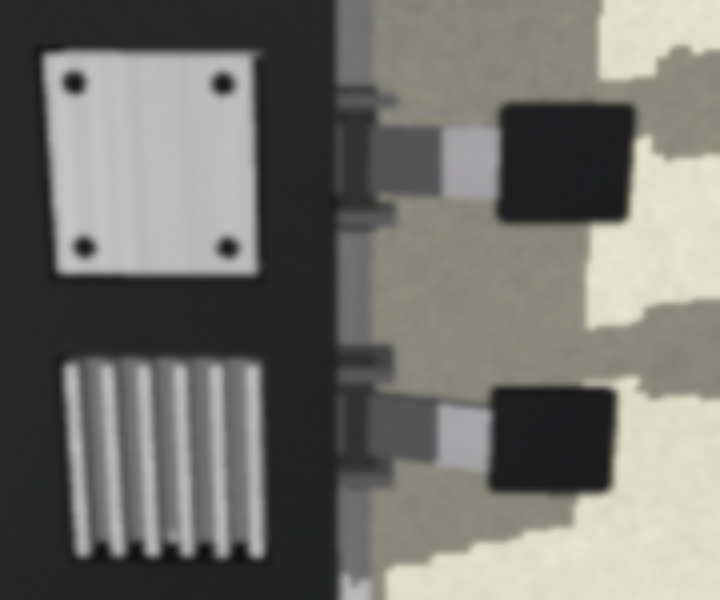

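The lever at crop (550,440) is still up and the finned module is still flush. I'll press again in stages and watch the force.

>>> drive_tool(targets=[[1, 10, 37, 20, 0], [1, 10, 37, 60, 0], [1, 10, 37, 95, 0], [1, 10, 37, 95, 0], [1, 10, 37, 95, 0], [1, 10, 37, 95, 0], [1, 10, 37, 95, 0], [1, 10, 37, 95, 0]])

```text
clock: 4.0
position: [462.9, 83.5, 67.9]
ee_rot: [1.0, 0.0, 0.001, -0.001]
contact_force: [-0.3, -0.5, 0.5]
gripper_width: -0.1
grasp_force: 0.0
```

>>> drive_tool(targets=[[1, 0, 0, 10, 0], [1, 0, 0, 17, 0], [1, 0, 0, 21, 0], [1, 0, 1, 24, 0]])

```text
clock: 4.4
position: [461.8, 81.8, 41.9]
ee_rot: [1.0, 0.0, -0.001, 0.0]
contact_force: [-0.6, 0.2, 0.5]
gripper_width: -0.2
grasp_force: 0.0
```

>>> drive_tool(targets=[[1, 0, 1, 3, 0], [1, 0, 2, 6, 0], [1, 0, 3, 9, 0], [1, 0, 3, 12, 0]])

```text
clock: 4.8
position: [462.1, 78.8, 30.4]
ee_rot: [1.0, -0.0, 0.0, -0.0]
contact_force: [-0.5, 0.4, -0.6]
gripper_width: -0.4
grasp_force: 0.0
```

Run:
```python
from h import *
s=arm.read_state();print(s['position'],s['contact_force'])
i=arm.get_image('wrist');cv2.imwrite('pics/w3.png',i)
print(proj('wrist',[[461.6,84.5,52],[461.6,79.5,32],[461.7,160.5,70],[461.7,160.5,87]],s).round())
```

```text
[462.1224626   78.81377307  30.42384252] [-0.48238528  0.37689761 -0.61437986]
[[272. 263.]
 [282. 245.]
 [ 92. 283.]
 [ 69. 306.]]
```

View pics/w3.png

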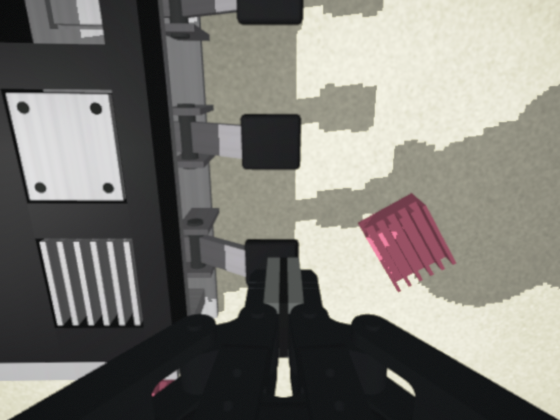

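Run:
```python
from h import *
s=arm.read_state();p=s['position']
for d in ([0,0,0],[11,0,0],[-11,0,0],[0,0,19],[0,15,0]): print(d,proj('wrist',p+np.array(d),s).round())
i=cv2.imread('pics/w3.png');j=cv2.resize(i[190:340,150:350],None,fx=4,fy=4);cv2.imwrite('pics/c3.png',j)
```

```text
[0, 0, 0] [[284. 243.]]
[11, 0, 0] [[284. 224.]]
[-11, 0, 0] [[284. 262.]]
[0, 0, 19] [[284. 259.]]
[0, 15, 0] [[255. 243.]]
```

View pics/c3.png

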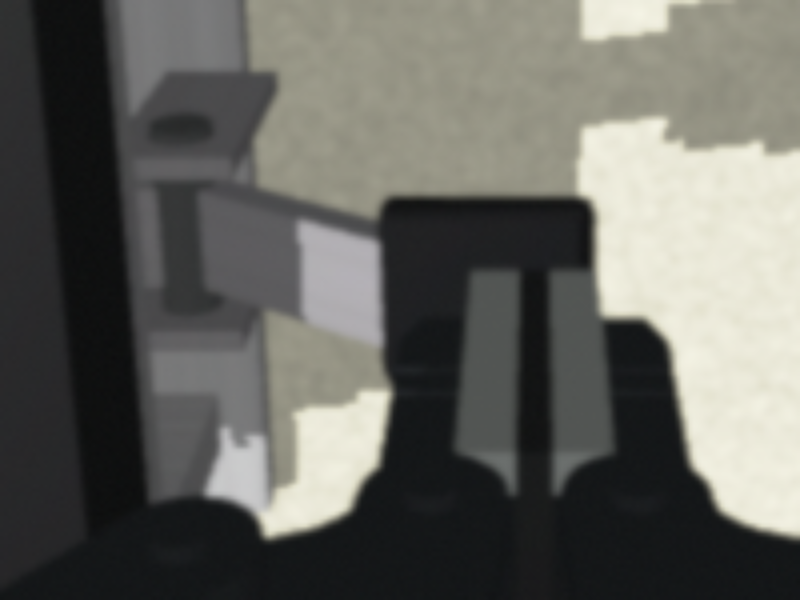

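The fingers overlap the pad in the picture, but the lever is still up and there is no force. I'll go lower in small steps until the force shows contact.

>>> drive_tool(targets=[[1, 0, -3, 3, 0], [1, 0, -3, 6, 0]])

```text
clock: 5.05
position: [462.4, 82.3, 24.6]
ee_rot: [1.0, 0.0, 0.0, -0.0]
contact_force: [1.7, -1.2, 0.7]
gripper_width: -0.3
grasp_force: 0.0
```

>>> drive_tool(targets=[[1, 0, 0, 3, 0], [1, 0, 0, 6, 0]])

```text
clock: 5.25
position: [462.1, 82.0, 18.4]
ee_rot: [1.0, 0.0, -0.0, 0.0]
contact_force: [0.2, -0.0, 0.2]
gripper_width: 0.2
grasp_force: 0.0
```

Run:
```python
from h import *
s=arm.read_state();print(s['position'],s['contact_force'],s['joint_efforts'])
i=arm.get_image('scene');j=cv2.resize(i[180:310,250:430],None,fx=4.4,fy=4.4,interpolation=cv2.INTER_CUBIC);cv2.imwrite('pics/c4.png',j)
print((proj('scene',[s['position'],[461.6,84.5,52]])-[250,180])*4.4)
```

```text
[462.07124814  81.99964623  18.36305311] [ 0.18101318 -0.01998367  0.17582989] [ 1.89227454e-02 -3.06296754e+01  1.20564589e+01  2.66691662e+00
 -5.22179191e-02 -1.33411345e-04]
[[278.55170008 249.54732371]
 [283.01985614 216.47555622]]
```

View pics/c4.png

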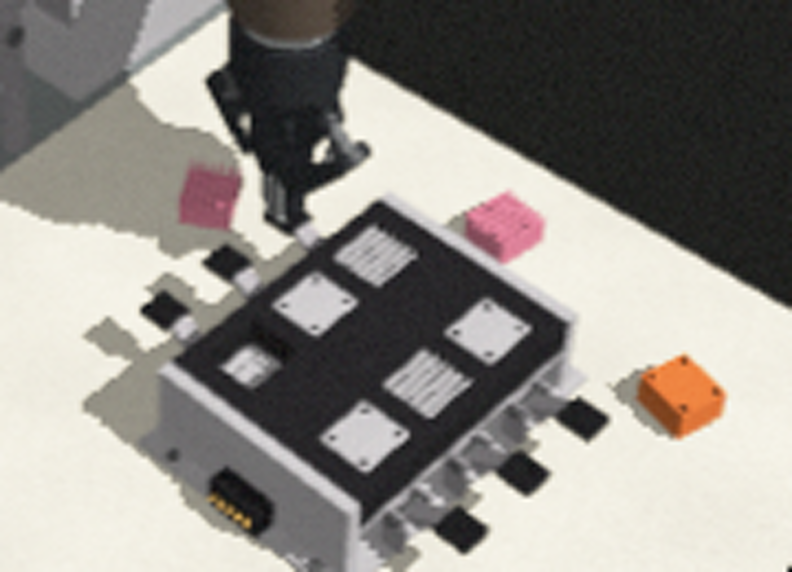

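The picture shows the fingertips only just above the lever pad (crop 285,215), although the reported TCP is at z=18. So the real fingertips end about 30 mm short of the reported TCP. I'll keep lowering and watch the force.

>>> drive_tool(targets=[[1, 0, 0, 3, 0], [1, 0, 0, 5, 0]])

```text
clock: 5.5
position: [462.2, 81.2, 14.0]
ee_rot: [1.0, 0.0, -0.0, 0.001]
contact_force: [0.6, -6.5, 7.0]
gripper_width: -0.2
grasp_force: 3.8
```

>>> drive_tool(targets=[[1, 0, 0, 3, 0], [1, 0, 0, 5, 0]])

```text
clock: 5.7
position: [461.9, 80.4, 9.2]
ee_rot: [1.0, 0.0, -0.0, 0.001]
contact_force: [2.0, -9.3, 7.2]
gripper_width: 0.2
grasp_force: 4.3
```

Run:
```python
from h import *
s=arm.read_state();print(s['position'],s['contact_force'])
i=arm.get_image('wrist');cv2.imwrite('pics/w5.png',i)
a=cv2.imread('pics/w3.png')
j=cv2.resize(np.hstack([a[190:340,0:340],i[190:340,0:340]]),None,fx=1.17,fy=1.17);cv2.imwrite('pics/c5.png',j)
```

```text
[461.94071965  80.3682415    9.17776748] [ 2.04634079 -9.25366105  7.1671626 ]
```

View pics/c5.png

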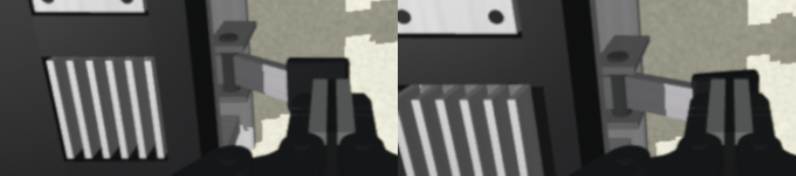

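The lever is moving and the module's side is visible, so it is rising. The real tip is about 35 mm above the reported TCP. I'll continue to the stop, following the pad outward.

>>> drive_tool(targets=[[1, 0, 2, 3, 0], [1, 0, 4, 6, 0], [1, 0, 5, 8, 0], [1, 0, 5, 8, 0]])

```text
clock: 6.15
position: [462.6, 77.1, 0.6]
ee_rot: [1.0, 0.0, 0.0, -0.0]
contact_force: [0.8, 0.4, 1.6]
gripper_width: -0.0
grasp_force: 0.8
```

>>> drive_tool(targets=[[1, 0, 0, 2, 0], [1, 0, 0, 4, 0], [1, 0, 0, 4, 0]])

```text
clock: 6.45
position: [462.7, 77.1, -2.6]
ee_rot: [1.0, 0.0, 0.0, 0.0]
contact_force: [-1.3, -1.8, 10.4]
gripper_width: -0.1
grasp_force: 4.8
```

>>> drive_tool(targets=[[1, 0, 0, -40, 0], [1, 0, 0, -80, 0], [-0.4, -1, -40, -110, 0], [-0.4, -1, -83, -120, 0], [-0.4, -1, -83, -120, 0], [-0.4, -1, -83, -120, 0], [-0.4, -1, -83, -120, 0]])

```text
clock: 7.15
position: [460.0, 159.0, 115.4]
ee_rot: [1.0, -0.0, -0.001, 0.001]
contact_force: [-0.5, 0.6, 0.8]
gripper_width: 59.6
grasp_force: 0.0
```

```bash
cat >> h.py <<'E'
def look(pt,name='wrist',half=45,thr=75,save=None):
    """bright blob nearest a world point pt (z = plane): centroid/rect corners in world"""
    s=arm.read_state();i=arm.get_image(name)
    if save: cv2.imwrite(save,i)
    u,v=proj(name,pt,s)[0]
    g=cv2.cvtColor(i,cv2.COLOR_BGR2GRAY);x0,x1,y0,y1=[int(max(0,q)) for q in(u-half,u+half,v-half,v+half)]
    m=np.zeros_like(g);m[y0:y1,x0:x1]=255*(g[y0:y1,x0:x1]>thr)
    m=cv2.morphologyEx(m,cv2.MORPH_CLOSE,np.ones((9,9)))
    c=max(cv2.findContours(m,0,2)[0],key=cv2.contourArea);r=cv2.minAreaRect(c);b=cv2.boxPoints(r)
    w=cast(name,[r[0],*b],pt[2],s)
    print('pred px',np.round([u,v]),'rect',np.round(r[0]),np.round(r[1]),round(r[2],1),'world',w[0].round(1),'sides',np.linalg.norm(w[2]-w[1]).round(1),np.linalg.norm(w[3]-w[2]).round(1))
    return w[0]
E
python3 - <<'E'
from h import *
s=arm.read_state();print(s['position'],s['gripper_width'],s['contact_force'].round(1))
look([461.7,160.5,87],save='pics/w6.png',half=75); print(proj('wrist',[[461.7,160.5,70],[461.7,160.5,87]],s))
E
```

```text
[459.99600896 158.98347622 115.39146036] 59.58488903848386 [-0.5  0.6  0.8]
pred px [281. 221.] rect [283. 220.] [149. 144.] 90.0 world [462.6 159.3  87. ] sides 81.1 96.3
[[281.12692481 211.5609914 ]
 [281.00923016 220.90848681]]
```

>>> drive_tool(targets=[[-0.4, 2, -1.5, 30, 0], [-0.4, 2, -1.5, 50, 0], [-0.4, 2, -1.5, 65, 0], [-0.4, 2, -1.5, 75, 0], [-0.4, 2, -1.5, 80, 0], [-0.4, 2, -1.5, 80, 0]])

```text
clock: 7.8
position: [462.8, 160.8, 36.0]
ee_rot: [1.0, -0.0, -0.001, 0.0]
contact_force: [-0.9, -0.4, -1.1]
gripper_width: 59.9
grasp_force: 0.0
```

>>> drive_tool(targets=[[1, 0, 0, 0, 0], [1, 0, 0, 0, 0], [1, 0, 0, 0, 0], [1, 0, 0, 0, 0], [1, 0, 0, 0, 0], [1, 0, 0, 0, 0], [1, 0, 0, 0, 0], [1, 0, 0, 0, 0]])

```text
clock: 8.6
position: [463.6, 161.7, 36.9]
ee_rot: [1.0, 0.0, 0.0, -0.0]
contact_force: [0.7, -0.8, 3.3]
gripper_width: 34.5
grasp_force: 61.6
```

Gripped at 34.5 mm with 61 N. Lift and look at the sorter on the way.

>>> drive_tool(targets=[[1, 0, 0, -30, 0], [1, 0, 0, -70, 0], [1, 0, 10, -110, 0], [1, 10, 50, -140, 0], [1, 20, 90, -165, 0], [1, 35, 130, -183, 0], [1, 50, 170, -183, 0], [1, 56, 210, -183, 0], [1, 56, 220, -183, 0], [1, 56, 220, -183, 0], [1, 56, 220, -183, 0]])

```text
clock: 9.7
position: [518.5, -57.9, 218.9]
ee_rot: [1.0, 0.0, -0.001, -0.0]
contact_force: [0.3, 0.0, -0.9]
gripper_width: 34.2
grasp_force: 61.8
```

Run:
```python
from h import *
import pickle
s=arm.read_state();i=arm.get_image('wrist');cv2.imwrite('pics/w7.png',i);pickle.dump(s,open('s7.pkl','wb'))
print(s['clock'],s['position'],s['gripper_width'],s['grasp_force'])
print(proj('wrist',[[514,-177,119]],s))
```

```text
9.7 [518.51462369 -57.94357449 218.90154408] 34.20738212242555 61.81283712387085
[[434.14124101 196.20318631]]
```

View pics/w7.png

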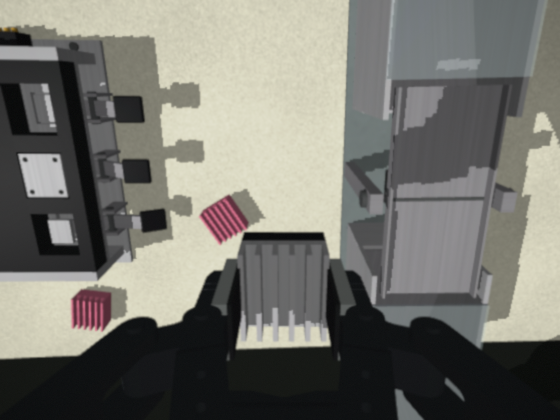

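The view shows the tray: corners (396,81), (506,85), (383,296) and (479,297), axle line from (388,199) to (496,199). The module is held squarely between the pads. Nest 3 is empty and its lever is down.

Run:
```python
from h import *
import pickle
s=pickle.load(open('s7.pkl','rb'))
w=cast('wrist',[[396,81],[506,85],[383,296],[479,297],[390,199],[494,199]],119,s);print(w.round(1))
print('mean corners',w[:4].mean(0).round(1),'axle mid',w[4:].mean(0).round(1))
d=w[0]+w[1]-w[2]-w[3];print('yaw',np.arctan2(d[1],d[0]), np.linalg.norm(d)/2)
```

```text
[[ 600.3 -138.6  119. ]
 [ 597.  -217.   119. ]
 [ 423.5 -144.2  119. ]
 [ 422.9 -226.8  119. ]
 [ 511.7 -142.5  119. ]
 [ 511.6 -224.1  119. ]]
mean corners [ 510.9 -181.7  119. ] axle mid [ 511.7 -183.3  119. ]
yaw 0.043857182691150784 175.65644207371778
```

>>> drive_tool(targets=[[1, 12, 40, 0, -2.5], [1, 24, 80, 0, -2.5], [1, 36, 115, 0, -2.5], [1, 36, 123, 0, -2.5], [1, 36, 123, 40, -2.5], [1, 36, 123, 75, -2.5], [1, 36, 123, 100, -2.5], [1, 36, 123, 115, -2.5], [1, 36, 123, 115, -2.5], [1, 36, 123, 115, -2.5]])

```text
clock: 10.75
position: [555.6, -180.5, 105.2]
ee_rot: [1.0, 0.023, 0.0, 0.0]
contact_force: [-0.2, 1.3, 0.0]
gripper_width: 34.3
grasp_force: 61.8
```

>>> drive_tool(targets=[[1, 0, 0, 3, 0], [1, 0, 0, 6, 0], [1, 0, 0, 6, 0]])

```text
clock: 11.05
position: [555.1, -181.4, 98.8]
ee_rot: [1.0, 0.022, 0.0, -0.0]
contact_force: [0.5, -0.3, -0.9]
gripper_width: 34.1
grasp_force: 61.8
```

>>> drive_tool(targets=[[1, 0, 0, 2, 0], [1, 0, 0, 2, 0]])

```text
clock: 11.25
position: [555.0, -181.6, 96.5]
ee_rot: [1.0, 0.022, -0.0, -0.0]
contact_force: [-0.3, 0.3, -0.2]
gripper_width: 34.5
grasp_force: 61.8
```

Run:
```python
from h import *
s=arm.read_state();print(s['clock'],s['position'],s['gripper_width'],s['grasp_force'],s['contact_force'])
i=arm.get_image('wrist');cv2.imwrite('pics/w8.png',i[60:400])
```

```text
11.25 [ 554.96845629 -181.59826864   96.53869321] 34.469867486660014 61.79304599761963 [-0.31053229  0.31196894 -0.23823467]
```

View pics/w8.png

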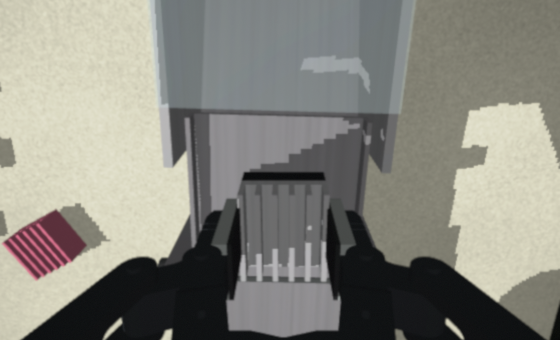

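The module is centred over the far half of the tray (tray columns 190-365, module about 284), with the fingers clear of the lips. Lower a little and release.

>>> drive_tool(targets=[[1, 0, 0, 1, 0], [1, 0, 0, 2, 0], [1, 0, 0, 2, 0]])

```text
clock: 11.6
position: [555.0, -181.6, 94.4]
ee_rot: [1.0, 0.022, -0.0, -0.0]
contact_force: [-0.7, -0.6, -0.7]
gripper_width: 34.4
grasp_force: 61.8
```

>>> drive_tool(targets=[[-0.4, 0, 0, 0, 0], [-0.4, 0, 0, 0, 0], [-0.4, 0, 0, 0, 0], [-0.4, 0, 0, 0, 0], [-0.4, 0, 0, 0, 0], [-0.4, 0, 0, -20, 0], [-0.4, 0, 0, -60, 0], [-0.4, 0, 0, -100, 0], [-0.4, 0, 0, -120, 0], [-0.4, 0, 0, -120, 0]])

```text
clock: 12.6
position: [557.2, -182.0, 218.9]
ee_rot: [1.0, 0.022, 0.004, 0.001]
contact_force: [-0.4, 0.5, -0.4]
gripper_width: 59.6
grasp_force: 0.0
```

Run:
```python
from h import *
s=arm.read_state();print(s['clock'],s['position'],s['gripper_width'],s['contact_force'])
i=arm.get_image('wrist');t=arm.get_image('top')
j=np.vstack([np.hstack([i[:290],np.zeros((290,0,3),np.uint8)]),]);k=cv2.resize(t[120:280,290:360],None,fx=1.8125,fy=1.8125,interpolation=cv2.INTER_CUBIC)
cv2.imwrite('pics/w9.png',np.hstack([j,k]));print(np.hstack([j,k]).shape)
```

```text
12.6 [ 557.21618198 -181.9956875   218.90746929] 59.56161944058232 [-0.35906923  0.51347823 -0.4436217 ]
(290, 687, 3)
```

View pics/w9.png

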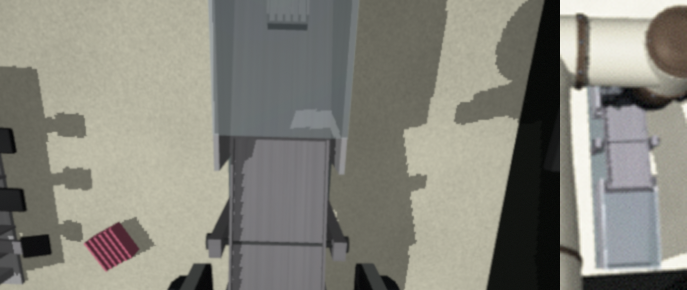

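The module has slid down into the far bin (287,12), and the tray is back level with its axle at row 243. Next is nest 2, a flat, with its lever at (519,84.5).

>>> drive_tool(targets=[[1, -4, -40, 0, 2.5], [1, -8, -80, 0, 2.5], [1, -12, -120, 0, 2.5], [1, -16, -160, 0, 2.5], [1, -20, -200, 0, 2.5], [1, -24, -240, 20, 2.5], [1, -26, -267, 60, 2.5], [1, -26, -267, 100, 2.5], [1, -26, -267, 140, 2.5], [1, -26, -267, 159, 2.5], [1, -26, -267, 159, 2.5]])

```text
clock: 13.8
position: [513.7, 82.6, 51.1]
ee_rot: [1.0, -0.0, -0.005, 0.002]
contact_force: [-0.0, 0.4, 0.0]
gripper_width: 0.2
grasp_force: 0.0
```

>>> drive_tool(targets=[[1, 0, 0, 30, 0], [1, 0, 0, 42, 0], [1, 0, 1, 47, 0], [1, 0, 2, 51, 0], [1, 0, 3, 55, 0], [1, 0, 5, 59, 0], [1, 0, 6, 62, 0], [1, 0, 7, 64, 0], [1, 0, 7, 64, 0]])

```text
clock: 14.7
position: [518.9, 77.6, -2.9]
ee_rot: [1.0, 0.001, 0.002, -0.0]
contact_force: [-10.7, 0.2, 31.7]
gripper_width: -0.3
grasp_force: 13.9
```

Run:
```python
from h import *
s=arm.read_state();print(s['position'],s['contact_force']);print(loc([[519.5,160.5,115]]),loc([[519.5,160.5,36]]))
```

```text
[518.87014858  77.58852821  -2.94705478] [-10.70390427   0.24913993  31.70310554]
[[   1.23747259  -82.95591865 -117.91098685]] [[  0.96262374 -82.92498249 -38.91147102]]
```

>>> drive_tool(targets=[[1, 0, 0, -40, 0], [1, 0, 0, -80, 0], [-0.4, 0, -40, -110, 0], [-0.4, 0, -83, -120, 0], [-0.4, 0, -83, -120, 0], [-0.4, 0, -83, -120, 0], [-0.4, 0, -83, -120, 0], [-0.4, 0, -83, -90, 0], [-0.4, 0, -83, -65, 0], [-0.4, 0, -83, -47, 0], [-0.4, 0, -83, -39, 0], [-0.4, 0, -83, -39, 0]])

```text
clock: 15.9
position: [517.1, 158.7, 30.3]
ee_rot: [1.0, -0.0, -0.001, 0.001]
contact_force: [0.4, 1.0, 0.1]
gripper_width: 59.7
grasp_force: 0.0
```

>>> drive_tool(targets=[[1, 0, 0, 0, 0], [1, 0, 0, 0, 0], [1, 0, 0, 0, 0], [1, 0, 0, 0, 0], [1, 0, 0, 0, 0], [1, 0, 0, 0, 0], [1, 0, 0, 0, 0]])

```text
clock: 16.6
position: [519.8, 160.1, 33.6]
ee_rot: [1.0, 0.0, 0.002, -0.001]
contact_force: [-1.6, -1.7, 11.7]
gripper_width: 34.8
grasp_force: 64.6
```

>>> drive_tool(targets=[[1, 0, 0, -30, 0], [1, 0, 0, -70, 0], [1, 0, 10, -110, 0], [1, 0, 50, -140, 0], [1, -5, 90, -165, 0], [1, -10, 130, -165, 0], [1, -20, 170, -165, -2], [1, -30, 210, -165, -2.5], [1, -40, 250, -165, -2.5], [1, -45, 290, -165, -2.5], [1, -49, 330, -165, -2.5], [1, -49, 340, -165, -2.5]])

```text
clock: 17.8
position: [467.1, -183.1, 195.5]
ee_rot: [1.0, 0.019, -0.0, 0.0]
contact_force: [-0.5, 0.0, -0.4]
gripper_width: 34.2
grasp_force: 63.4
```

Run:
```python
from h import *
s=arm.read_state();print(s['position'],s['contact_force'].round(1),s['grasp_force'],s['gripper_width']);print(loc([[470,-184.5,105]]))
```

```text
[ 467.12567647 -183.09956128  195.52775341] [-0.5  0.  -0.4] 63.401230573654175 34.244886675687475
[[ 2.86934724  1.50334226 90.52626089]]
```

>>> drive_tool(targets=[[1, 3, 1, 30, 0], [1, 3, 1, 60, 0], [1, 3, 1, 85, 0], [1, 3, 1, 97, 0], [1, 3, 1, 100, 0], [1, 3, 1, 100, 0]])

```text
clock: 18.4
position: [472.0, -180.8, 96.0]
ee_rot: [1.0, 0.022, 0.0, 0.0]
contact_force: [0.3, 0.2, -1.1]
gripper_width: 34.9
grasp_force: 63.4
```

>>> drive_tool(targets=[[1, 0, 0, 2, 0], [1, 0, 0, 3, 0], [1, 0, 0, 3, 0]])

```text
clock: 18.7
position: [471.9, -180.8, 93.2]
ee_rot: [1.0, 0.022, 0.001, 0.0]
contact_force: [-0.1, -1.5, -1.5]
gripper_width: 34.3
grasp_force: 63.4
```

Run:
```python
from h import *
s=arm.read_state();print(s['position'],s['contact_force'].round(1),s['grasp_force'],s['gripper_width'])
```

```text
[ 471.8854422  -180.79945418   93.24724184] [-0.1 -1.5 -1.5] 63.36077928543091 34.309187481066985
```

>>> drive_tool(targets=[[1, -2, 3, 0, 0], [1, -2, 3, 1, 0], [1, -2, 3, 1, 0], [-0.4, -2, 3, 1, 0], [-0.4, -2, 3, 1, 0], [-0.4, -2, 3, 1, 0], [-0.4, -2, 3, 1, 0], [-0.4, -2, 3, 1, 0], [-0.4, -2, 3, -20, 0], [-0.4, -2, 3, -60, 0], [-0.4, -2, 3, -100, 0], [-0.4, -2, 3, -125, 0]])

```text
clock: 19.9
position: [470.7, -184.2, 221.0]
ee_rot: [1.0, 0.022, 0.002, 0.001]
contact_force: [0.9, -0.9, -0.5]
gripper_width: 60.0
grasp_force: 0.0
```

```bash
cat >> h.py <<'E'
def binchk(tag):
    """top-view + wrist frames saved; prints brightness of near/far bin ends and the tray edges, nests"""
    s=arm.read_state();w=arm.get_image('wrist');t=arm.get_image('top');c=arm.get_image('scene')
    for n,i in(('w',w),('t',t),('s',c)): cv2.imwrite(f'pics/{tag}_{n}.png',i)
    print(s['clock'],s['position'].round(1),s['gripper_width'].round(1),s['contact_force'].round(1))
E
python3 - <<'E'
from h import *
binchk('b2');s=arm.read_state();print(loc([[462,326,100]]),proj('wrist',[[511.5,-182.5,119],[470,-184,119],[290,-190,40]],s).round())
E
```

```text
Traceback (most recent call last):
  File "h.py", line 40, in binchk
    print(s['clock'],s['position'].round(1),s['gripper_width'].round(1),s['contact_force'].round(1))
                                            ^^^^^^^^^^^^^^^^^^^^^^^^
AttributeError: 'float' object has no attribute 'round'
```

```bash
sed -i "s/s\['gripper_width'\].round(1)/round(s['gripper_width'],1)/" h.py
python3 - <<'E'
from h import *
print(loc([[462.4,329.5,60]]))
E
```

```text
[[  13.42117863 -513.36423199  159.34862181]]
```

>>> drive_tool(targets=[[1, 0, -40, 0, 2.5], [1, 2, -85, 0, 2.5], [1, 4, -130, 0, 2.5], [1, 6, -175, 0, 2.5], [1, 8, -220, 0, 2.5], [1, 9, -265, 0, 2.5], [1, 10, -310, 0, 2.5], [1, 11, -355, 0, 2.5], [1, 12, -400, 0, 2.5], [1, 13, -445, 0, 2.5], [1, 14, -490, 0, 2.5], [1, 14, -513, 0, 2.5]])

```text
clock: 21.25
position: [460.3, 331.8, 215.5]
ee_rot: [1.0, 0.001, -0.001, 0.001]
contact_force: [-0.0, 0.4, -0.2]
gripper_width: -0.2
grasp_force: 0.0
```

Run:
```python
from h import *
binchk('b2');print(loc([[462.4,329.5,60]]))
a=cv2.imread('pics/top0.png').astype(int);b=cv2.imread('pics/b2_t.png').astype(int)
d=np.abs(a-b).mean(2)
for n,(x0,x1,y0,y1) in dict(tray=(312,340,172,222),far=(308,340,130,170),near=(310,345,224,268)).items(): 
    q=d[y0:y1,x0:x1];yy,xx=np.where(q>15);print(n,q.mean().round(1),len(yy),(xx.mean()+x0,yy.mean()+y0) if len(yy) else '')
```

```text
21.25 [460.3 331.8 215.5] -0.2 [-0.   0.4 -0.2]
[[  2.33237632  -0.27229786 155.77483765]]
tray 4.8 61 (np.float64(316.6393442622951), np.float64(192.4262295081967))
far 4.5 75 (np.float64(319.96), np.float64(145.82666666666665))
near 9.7 258 (np.float64(317.9496124031008), np.float64(250.96124031007753))
```

>>> drive_tool(targets=[[1, 2, 0, 45, 0], [1, 2, 0, 90, 0], [1, 2, 0, 135, 0], [1, 2, 0, 165, 0], [1, 2, 0, 185, 0], [1, 2, 0, 193, 0], [1, 2, 0, 196, 0]])

```text
clock: 22.1
position: [463.2, 327.7, 21.0]
ee_rot: [1.0, -0.001, -0.001, 0.001]
contact_force: [0.0, 1.0, 1.0]
gripper_width: -0.2
grasp_force: 0.0
```

Run:
```python
from h import *
print(loc([[462.4,334.5,-2.5]]),arm.read_state()['contact_force'])
```

```text
[[-0.7605132  -6.81485266 23.50787068]] [0.03822366 0.95331321 0.98193037]
```

>>> drive_tool(targets=[[1, 0, -1, 4, 0], [1, 0, -2, 8, 0], [1, 0, -3, 12, 0], [1, 0, -4, 16, 0], [1, 0, -5, 20, 0], [1, 0, -6, 22, 0], [1, 0, -6, 23, 0]])

```text
clock: 22.8
position: [464.0, 336.2, -1.0]
ee_rot: [1.0, 0.0, 0.001, -0.001]
contact_force: [1.4, 0.4, 3.6]
gripper_width: -0.0
grasp_force: 2.2
```

Run:
```python
from h import *
print(loc([[462.5,252.8,36]]),arm.read_state()['contact_force'])
```

```text
[[ -1.5095471   83.31227735 -37.13610955]] [1.4280837  0.43110314 3.57549313]
```

>>> drive_tool(targets=[[1, -1, 1, 1, 0], [1, -1, 1, 2, 0], [1, -1, 1, 2, 0]])

```text
clock: 23.1
position: [463.9, 336.2, -2.5]
ee_rot: [1.0, 0.0, 0.002, -0.002]
contact_force: [3.3, 3.8, 4.1]
gripper_width: -0.1
grasp_force: 2.8
```

>>> drive_tool(targets=[[1, 0, 0, -40, 0], [1, 0, 0, -80, 0], [-0.4, 0, 40, -110, 0], [-0.4, -1, 82, -120, 0], [-0.4, -1, 82, -120, 0], [-0.4, -1, 82, -120, 0], [-0.4, -1, 82, -120, 0], [-0.4, -1, 82, -90, 0], [-0.4, -1, 82, -65, 0], [-0.4, -1, 82, -50, 0], [-0.4, -1, 82, -43, 0], [-0.4, -1, 82, -43, 0]])

```text
clock: 24.3
position: [460.3, 252.0, 37.9]
ee_rot: [1.0, 0.0, -0.001, 0.001]
contact_force: [0.2, -0.7, -0.4]
gripper_width: 59.7
grasp_force: 0.0
```

Run:
```python
from h import *
print(arm.read_state()['position'],loc([[462.5,252.8,36]]))
```

```text
[460.34927072 252.02859346  37.89428582] [[ 2.15689407 -0.77542803  1.88561464]]
```

>>> drive_tool(targets=[[-0.4, 1, 0, 1, 0], [1, 1, 0, 1, 0], [1, 1, 0, 1, 0], [1, 1, 0, 1, 0], [1, 1, 0, 1, 0], [1, 1, 0, 1, 0], [1, 1, 0, 1, 0], [1, 1, 0, 1, 0]])

```text
clock: 25.1
position: [462.7, 252.6, 39.0]
ee_rot: [1.0, 0.0, 0.001, -0.0]
contact_force: [-0.2, 1.9, 2.8]
gripper_width: 34.3
grasp_force: 61.8
```

Run:
```python
from h import *
s=arm.read_state();print(s['position'],s['gripper_width'],s['grasp_force'],s['contact_force'],loc([[470,-184.5,200]]))
```

```text
[462.71633742 252.64509622  38.96314725] 34.33297377129973 61.83033585548401 [-0.20876492  1.87928149  2.8268418 ] [[   7.3908722   436.99866626 -161.42891789]]
```

>>> drive_tool(targets=[[1, 0, 0, -40, 0], [1, 0, 0, -85, 0], [1, 0, 10, -130, 0], [1, 0, 40, -161, 0], [1, 1, 80, -161, 0], [1, 1, 120, -161, 0], [1, 2, 160, -161, 0], [1, 3, 200, -161, 0], [1, 4, 240, -161, 0], [1, 5, 280, -161, -1], [1, 6, 320, -161, -2.5], [1, 7, 360, -161, -2.5]])

```text
clock: 26.3
position: [468.0, -109.3, 198.7]
ee_rot: [1.0, 0.022, -0.001, -0.0]
contact_force: [0.1, 0.3, -1.1]
gripper_width: 34.1
grasp_force: 62.8
```

>>> drive_tool(targets=[[1, 0, 30, 0, 0], [1, 0, 60, 0, 0], [1, 0, 77, 0, 0], [1, 0, 77, 0, 0], [1, 0, 77, 0, 0]])

```text
clock: 26.8
position: [471.7, -184.7, 198.6]
ee_rot: [1.0, 0.021, -0.001, -0.0]
contact_force: [-0.5, 0.5, -1.4]
gripper_width: 34.4
grasp_force: 62.8
```

Run:
```python
from h import *
s=arm.read_state();print(s['position'],s['gripper_width'],s['grasp_force'],loc([[470,-184.5,97]]),R.from_quat(s['ee_rot']).as_euler('xyz'))
```

```text
[ 471.70115437 -184.67319488  198.63702169] 34.38385257130447 62.808430194854736 [[ -1.46199018  -0.15839711 101.64076739]] [-3.14074027e+00  2.26596740e-03  4.23334560e-02]
```

>>> drive_tool(targets=[[1, -1, 0, 40, 0], [1, -1, 0, 75, 0], [1, -1, 0, 93, 0], [1, -1, 0, 97, 0], [1, -1, 0, 100, 0], [1, -1, 0, 100, 0]])

```text
clock: 27.4
position: [472.4, -184.4, 100.4]
ee_rot: [1.0, 0.022, 0.001, 0.0]
contact_force: [0.0, 0.4, -0.1]
gripper_width: 34.7
grasp_force: 62.8
```

>>> drive_tool(targets=[[1, 0, 0, 1.5, 0], [1, 0, 0, 1.5, 0]])

```text
clock: 27.6
position: [472.1, -184.7, 98.9]
ee_rot: [1.0, 0.022, 0.001, 0.0]
contact_force: [-0.0, 0.6, -1.8]
gripper_width: 34.3
grasp_force: 62.8
```

>>> drive_tool(targets=[[-0.4, 0, 0, 0, 0], [-0.4, 0, 0, 0, 0], [-0.4, 0, 0, 0, 0], [-0.4, 0, 0, 0, 0], [-0.4, 0, 0, 0, 0], [-0.4, 0, 0, -20, 0], [-0.4, 0, 0, -60, 0], [-0.4, 0, 0, -100, 0], [-0.4, 0, 0, -120, 0]])

```text
clock: 28.5
position: [473.2, -185.3, 222.0]
ee_rot: [1.0, 0.022, 0.003, 0.001]
contact_force: [0.8, -0.0, -0.6]
gripper_width: 59.9
grasp_force: 0.0
```

Run:
```python
from h import *
binchk('b3a');print(loc([[520,328,220]]))
```

```text
28.5 [ 473.2 -185.3  222. ] 59.9 [ 0.8 -0.  -0.6]
[[ 6.99833068e+01 -5.10160753e+02 -4.13012552e-01]]
```

Next is nest 5, the fin at (520,253). Its lever is at (520,328).

>>> drive_tool(targets=[[1, 6, -40, 0, 2.5], [1, 12, -85, 0, 2.5], [1, 18, -130, 0, 2.5], [1, 24, -175, 0, 2.5], [1, 30, -220, 0, 2.5], [1, 36, -265, 0, 2.5], [1, 42, -310, 0, 2.5], [1, 48, -355, 0, 2.5], [1, 54, -400, 0, 2.5], [1, 61, -445, 0, 2.5], [1, 67, -490, 0, 2.5], [1, 70, -510, 0, 2.5]])

```text
clock: 29.85
position: [518.4, 330.8, 215.2]
ee_rot: [1.0, 0.001, -0.001, 0.001]
contact_force: [0.2, -0.0, -1.1]
gripper_width: 0.1
grasp_force: 0.0
```

>>> drive_tool(targets=[[1, 0, 0, 45, 0], [1, 0, 0, 90, 0], [1, 0, 0, 135, 0], [1, 0, 0, 165, 0], [1, 0, 0, 185, 0], [1, 0, 0, 193, 0], [1, 0, 0, 193, 0]])

```text
clock: 30.55
position: [518.2, 326.7, 22.9]
ee_rot: [1.0, -0.0, -0.002, 0.002]
contact_force: [0.0, -0.2, 0.8]
gripper_width: 0.0
grasp_force: 0.0
```

Run:
```python
from h import *
binchk('b3');print(loc([[520,334.5,-3]]))
a=cv2.imread('pics/top0.png').astype(int);b=cv2.imread('pics/b3_t.png').astype(int);d=np.abs(a-b).mean(2)
for n,(x0,x1,y0,y1) in dict(tray=(312,340,172,222),far=(308,340,130,170),near=(310,345,224,268)).items(): 
    q=d[y0:y1,x0:x1];yy,xx=np.where(q>15);print(n,q.mean().round(1),len(yy),(xx.mean()+x0,yy.mean()+y0,yy.min()+y0,yy.max()+y0) if len(yy) else '')
```

```text
30.55 [518.2 326.7  22.9] 0.0 [ 0.  -0.2  0.8]
[[-0.05257783 -6.04359661 29.24511282]]
tray 3.7 31 (np.float64(316.96774193548384), np.float64(201.67741935483872), np.int64(172), np.int64(221))
far 4.5 70 (np.float64(320.15714285714284), np.float64(145.1142857142857), np.int64(140), np.int64(152))
near 11.6 347 (np.float64(319.72622478386165), np.float64(249.01152737752162), np.int64(224), np.int64(267))
```

>>> drive_tool(targets=[[1, 1, -1, 6, 0], [1, 1, -2, 10, 0], [1, 1, -3, 14, 0], [1, 1, -4, 18, 0], [1, 1, -5, 22, 0], [1, 1, -6, 25, 0], [1, 1, -6, 27, 0], [1, 1, -6, 28, 0], [1, 1, -6, 28, 0]])

```text
clock: 31.6
position: [521.0, 335.2, -2.1]
ee_rot: [1.0, 0.0, 0.001, -0.001]
contact_force: [-1.7, 3.5, 4.1]
gripper_width: -0.1
grasp_force: 3.2
```

Run:
```python
from h import *
print(loc([[520.5,252.8,37]]),arm.read_state()['contact_force'],arm.read_state()['position'])
```

```text
[[ -0.45041897  82.26131436 -39.30086928]] [-1.71495115  3.51495985  4.14994253] [520.98777127 335.15040282  -2.11340279]
```

>>> drive_tool(targets=[[1, 0, 0, 1, 0], [1, 0, 0, 1, 0], [1, 0, 0, -40, 0], [1, 0, 0, -80, 0], [-0.4, 0, 40, -110, 0], [-0.4, 0, 82, -120, 0], [-0.4, 0, 82, -120, 0], [-0.4, 0, 82, -120, 0], [-0.4, 0, 82, -120, 0]])

```text
clock: 32.5
position: [519.9, 251.6, 116.1]
ee_rot: [1.0, -0.0, -0.001, 0.001]
contact_force: [-1.0, 0.4, 0.2]
gripper_width: 59.6
grasp_force: 0.0
```

>>> drive_tool(targets=[[-0.4, 0, 0, 30, 0], [-0.4, 0, 0, 55, 0], [-0.4, 0, 0, 70, 0], [-0.4, 0, 0, 77, 0], [-0.4, 0, 0, 80, 0], [-0.4, 0, 0, 80, 0]])

```text
clock: 33.1
position: [520.4, 252.3, 36.9]
ee_rot: [1.0, 0.0, -0.0, 0.0]
contact_force: [-0.7, -0.0, 0.6]
gripper_width: 59.8
grasp_force: 0.0
```

Run:
```python
from h import *
print(loc([[520.5,252.8,37]]),arm.read_state()['contact_force'],arm.read_state()['position'])
```

```text
[[ 0.12196637 -0.53266679 -0.14916419]] [-0.6650811  -0.01879285  0.55958434] [520.37837132 252.26718808  36.85107859]
```

>>> drive_tool(targets=[[1, 0, 0, 0, 0], [1, 0, 0, 0, 0], [1, 0, 0, 0, 0], [1, 0, 0, 0, 0], [1, 0, 0, 0, 0], [1, 0, 0, 0, 0], [1, 0, 0, 0, 0]])

```text
clock: 33.8
position: [520.8, 252.3, 37.6]
ee_rot: [1.0, 0.0, 0.001, -0.0]
contact_force: [0.8, 2.5, 2.2]
gripper_width: 34.0
grasp_force: 61.5
```

>>> drive_tool(targets=[[1, 0, 0, -40, 0], [1, 0, 0, -85, 0], [1, 3, 10, -130, 0], [1, 6, 40, -161, 0], [1, 9, 80, -161, 0], [1, 12, 120, -161, 0], [1, 15, 160, -161, 0], [1, 18, 200, -161, 0], [1, 22, 240, -161, 0], [1, 26, 280, -161, -1], [1, 30, 320, -161, -2.5], [1, 34, 360, -161, -2.5]])

```text
clock: 35.0
position: [553.1, -109.8, 197.0]
ee_rot: [1.0, 0.022, -0.001, -0.0]
contact_force: [0.0, -0.0, -1.3]
gripper_width: 34.8
grasp_force: 63.5
```

>>> drive_tool(targets=[[1, 2, 30, 0, 0], [1, 3, 60, 0, 0], [1, 3, 75, 0, 0], [1, 3, 75, 0, 0], [1, 3, 75, 0, 0]])

```text
clock: 35.5
position: [560.0, -182.6, 197.4]
ee_rot: [1.0, 0.022, -0.001, -0.0]
contact_force: [-0.4, -0.4, -1.5]
gripper_width: 33.8
grasp_force: 63.5
```

Run:
```python
from h import *
s=arm.read_state();print(s['position'],s['gripper_width'],s['grasp_force'],loc([[554.5,-181,97]]))
```

```text
[ 559.9982083  -182.60410143  197.37510174] 33.81838945864277 63.492937088012695 [[ -5.26586476  -1.76786974 100.38480856]]
```

>>> drive_tool(targets=[[1, -5, -1, 40, 0], [1, -5, -1, 75, 0], [1, -5, -1, 92, 0], [1, -5, -1, 97, 0], [1, -5, -1, 99, 0], [1, -5, -1, 99, 0]])

```text
clock: 36.1
position: [556.5, -181.7, 100.2]
ee_rot: [1.0, 0.022, 0.001, 0.0]
contact_force: [-0.0, -0.3, -1.0]
gripper_width: 34.3
grasp_force: 63.5
```

>>> drive_tool(targets=[[1, 0, 0, 2, 0], [1, 0, 0, 2, 0]])

```text
clock: 36.3
position: [556.0, -182.1, 97.9]
ee_rot: [1.0, 0.022, 0.001, 0.0]
contact_force: [0.1, -0.4, -1.2]
gripper_width: 34.6
grasp_force: 63.5
```

>>> drive_tool(targets=[[-0.4, 0, 0, 0, 0], [-0.4, 0, 0, 0, 0], [-0.4, 0, 0, 0, 0], [-0.4, 0, 0, 0, 0], [-0.4, 0, 0, 0, 0], [-0.4, 0, 0, -20, 0], [-0.4, 0, 0, -60, 0], [-0.4, 0, 0, -100, 0], [-0.4, 0, 0, -120, 0]])

```text
clock: 37.2
position: [557.1, -182.7, 221.3]
ee_rot: [1.0, 0.022, 0.003, 0.001]
contact_force: [-0.0, 0.4, -1.2]
gripper_width: 59.6
grasp_force: 0.0
```

Run:
```python
from h import *
binchk('b4a');print(loc([[577.5,327,220]]))
```

```text
37.2 [ 557.1 -182.7  221.3] 59.6 [-0.   0.4 -1.2]
[[  43.39850009 -507.80325576   -1.23586777]]
```

Last is nest 6, the flat at (577.7,252.7). Its lever is at (577.5,327).

>>> drive_tool(targets=[[1, 4, -40, 0, 2.5], [1, 8, -85, 0, 2.5], [1, 12, -130, 0, 2.5], [1, 15, -175, 0, 2.5], [1, 19, -220, 0, 2.5], [1, 23, -265, 0, 2.5], [1, 27, -310, 0, 2.5], [1, 31, -355, 0, 2.5], [1, 35, -400, 0, 2.5], [1, 39, -445, 0, 2.5], [1, 42, -490, 0, 2.5], [1, 43, -508, 0, 2.5]])

```text
clock: 38.55
position: [575.2, 330.4, 214.1]
ee_rot: [1.0, 0.001, -0.002, 0.001]
contact_force: [0.4, -1.1, -0.1]
gripper_width: -0.4
grasp_force: 0.0
```

>>> drive_tool(targets=[[1, 0, 0, 45, 0], [1, 0, 0, 90, 0], [1, 0, 0, 135, 0], [1, 0, 0, 165, 0], [1, 0, 0, 185, 0], [1, 0, 0, 192, 0], [1, 0, 0, 192, 0]])

```text
clock: 39.25
position: [575.5, 326.0, 23.3]
ee_rot: [1.0, -0.0, -0.001, 0.001]
contact_force: [0.5, 0.4, 0.4]
gripper_width: 0.0
grasp_force: 0.0
```

Run:
```python
from h import *
binchk('b4');print(loc([[577.7,334,-3.5]]))
a=cv2.imread('pics/top0.png').astype(int);b=cv2.imread('pics/b4_t.png').astype(int);d=np.abs(a-b).mean(2)
for n,(x0,x1,y0,y1) in dict(tray=(312,340,172,222),far=(308,340,130,170),near=(310,345,224,268)).items(): 
    q=d[y0:y1,x0:x1];yy,xx=np.where(q>15);print(n,q.mean().round(1),len(yy),(xx.mean()+x0,yy.mean()+y0,yy.min()+y0,yy.max()+y0) if len(yy) else '')
```

```text
39.25 [575.5 326.   23.3] 0.0 [0.5 0.4 0.4]
[[ 0.42958366 -6.26961317 30.08216983]]
tray 4.8 76 (np.float64(316.14473684210526), np.float64(204.35526315789474), np.int64(174), np.int64(221))
far 5.2 76 (np.float64(320.88157894736844), np.float64(149.85526315789474), np.int64(140), np.int64(162))
near 12.6 390 (np.float64(319.7025641025641), np.float64(248.48461538461538), np.int64(224), np.int64(267))
```

>>> drive_tool(targets=[[1, 1, -1, 6, 0], [1, 1, -2, 10, 0], [1, 1, -3, 14, 0], [1, 1, -4, 18, 0], [1, 1, -5, 22, 0], [1, 1, -6, 25, 0], [1, 1, -6, 27, 0], [1, 1, -6, 29, 0], [1, 1, -6, 29, 0]])

```text
clock: 40.3
position: [578.1, 334.6, -2.0]
ee_rot: [1.0, 0.001, 0.001, -0.001]
contact_force: [-3.2, 3.2, 9.5]
gripper_width: 0.3
grasp_force: 4.7
```

Run:
```python
from h import *
print(loc([[578.2,252.8,37]]),arm.read_state()['contact_force'],arm.read_state()['position'])
```

```text
[[  0.13043923  81.72655479 -39.20491099]] [-3.18750093  3.2479974   9.47398141] [578.0829805  334.60829182  -2.03410705]
```

>>> drive_tool(targets=[[1, 0, 0, 1, 0], [1, 0, 0, 1, 0], [1, 0, 0, -40, 0], [1, 0, 0, -80, 0], [-0.4, 0, 40, -110, 0], [-0.4, 0, 82, -120, 0], [-0.4, 0, 82, -120, 0], [-0.4, 0, 82, -120, 0], [-0.4, 0, 82, -120, 0]])

```text
clock: 41.2
position: [576.9, 251.0, 114.9]
ee_rot: [1.0, -0.0, -0.001, 0.001]
contact_force: [0.3, -0.6, -0.8]
gripper_width: 59.6
grasp_force: 0.0
```

>>> drive_tool(targets=[[-0.4, 0, 0, 30, 0], [-0.4, 0, 0, 55, 0], [-0.4, 0, 0, 70, 0], [-0.4, 0, 0, 77, 0], [-0.4, 0, 0, 80, 0], [-0.4, 0, 0, 80, 0]])

```text
clock: 41.8
position: [577.4, 251.7, 35.8]
ee_rot: [1.0, 0.0, -0.0, 0.0]
contact_force: [-1.0, 0.2, -0.2]
gripper_width: 59.8
grasp_force: 0.0
```

>>> drive_tool(targets=[[1, 0, 0, 0, 0], [1, 0, 0, 0, 0], [1, 0, 0, 0, 0], [1, 0, 0, 0, 0], [1, 0, 0, 0, 0], [1, 0, 0, 0, 0], [1, 0, 0, 0, 0]])

```text
clock: 42.5
position: [577.9, 251.7, 36.6]
ee_rot: [1.0, 0.0, 0.001, -0.001]
contact_force: [1.3, 1.5, 2.8]
gripper_width: 33.9
grasp_force: 61.6
```

Run:
```python
from h import *
s=arm.read_state();print(s['position'],s['gripper_width'],s['grasp_force'],loc([[470,-184.5,200]]))
```

```text
[577.93902399 251.68751022  36.62412741] 33.869269352136286 61.626691818237305 [[-107.77900473  435.99933032 -163.98269061]]
```

>>> drive_tool(targets=[[1, 0, 0, -40, 0], [1, 0, 0, -85, 0], [1, -5, 10, -130, 0], [1, -15, 40, -161, 0], [1, -25, 80, -161, 0], [1, -35, 120, -161, 0], [1, -45, 160, -161, 0], [1, -55, 200, -161, 0], [1, -65, 240, -161, 0], [1, -75, 280, -161, -1], [1, -85, 320, -161, -2.5], [1, -95, 360, -161, -2.5]])

```text
clock: 43.7
position: [480.5, -110.4, 196.2]
ee_rot: [1.0, 0.022, -0.001, -0.0]
contact_force: [0.7, -0.3, -0.2]
gripper_width: 34.3
grasp_force: 63.9
```

>>> drive_tool(targets=[[1, -6, 30, 0, 0], [1, -14, 60, 0, 0], [1, -17, 75, 0, 0], [1, -17, 75, 0, 0], [1, -17, 75, 0, 0]])

```text
clock: 44.2
position: [467.8, -184.5, 196.3]
ee_rot: [1.0, 0.021, -0.001, -0.0]
contact_force: [0.3, -0.3, -1.1]
gripper_width: 34.2
grasp_force: 63.9
```

Run:
```python
from h import *
s=arm.read_state();print(s['position'],s['gripper_width'],s['grasp_force'],loc([[470,-184.5,98]]))
```

```text
[ 467.77663184 -184.49714343  196.29403237] 34.24061280617774 63.888405561447144 [[ 2.41904539  0.15897482 98.28928283]]
```

>>> drive_tool(targets=[[1, 2, 0, 40, 0], [1, 2, 0, 75, 0], [1, 2, 0, 90, 0], [1, 2, 0, 95, 0], [1, 2, 0, 97, 0], [1, 2, 0, 97, 0]])

```text
clock: 44.8
position: [471.4, -184.1, 100.9]
ee_rot: [1.0, 0.022, 0.001, 0.0]
contact_force: [-0.1, 0.4, -0.3]
gripper_width: 34.5
grasp_force: 63.9
```

>>> drive_tool(targets=[[1, 0, 0, 2, 0], [1, 0, 0, 2, 0]])

```text
clock: 45.0
position: [471.1, -184.3, 98.8]
ee_rot: [1.0, 0.022, 0.001, 0.0]
contact_force: [0.7, -0.8, -0.9]
gripper_width: 34.4
grasp_force: 63.9
```

>>> drive_tool(targets=[[-0.4, 0, 0, 0, 0], [-0.4, 0, 0, 0, 0], [-0.4, 0, 0, 0, 0], [-0.4, 0, 0, 0, 0], [-0.4, 0, 0, 0, 0], [-0.4, 0, 0, -20, 0], [-0.4, 0, 0, -60, 0], [-0.4, 0, 0, -100, 0], [-0.4, 0, 0, -120, 0]])

```text
clock: 45.9
position: [472.2, -184.9, 222.0]
ee_rot: [1.0, 0.022, 0.003, 0.001]
contact_force: [-0.4, 0.8, -0.7]
gripper_width: 59.8
grasp_force: 0.0
```

>>> drive_tool(targets=[[-0.4, 0, -40, -10, 2.5], [-0.4, 0, -85, -20, 2.5], [-0.4, 0, -130, -30, 2.5], [-0.4, 0, -175, -40, 2.5], [-0.4, 0, -200, -60, 2.5], [-0.4, 0, -200, -60, 2.5], [-0.4, 0, -200, -60, 2.5], [-0.4, 0, -200, -60, 2.5], [-0.4, 0, -200, -60, 2.5], [-0.4, 0, -200, -60, 2.5], [-0.4, 0, -200, -60, 2.5], [-0.4, 0, -200, -60, 2.5]])

```text
clock: 47.1
position: [461.9, 15.0, 277.9]
ee_rot: [1.0, -0.0, -0.0, 0.0]
contact_force: [0.3, 0.1, -0.8]
gripper_width: 60.0
grasp_force: 0.0
```

>>> drive_tool(targets=[[-0.4, 0, 0, 0, 0], [-0.4, 0, 0, 0, 0], [-0.4, 0, 0, 0, 0], [-0.4, 0, 0, 0, 0], [-0.4, 0, 0, 0, 0], [-0.4, 0, 0, 0, 0], [-0.4, 0, 0, 0, 0], [-0.4, 0, 0, 0, 0], [-0.4, 0, 0, 0, 0], [-0.4, 0, 0, 0, 0], [-0.4, 0, 0, 0, 0], [-0.4, 0, 0, 0, 0]])

```text
clock: 48.3
position: [461.9, 15.4, 278.1]
ee_rot: [1.0, -0.0, -0.0, 0.0]
contact_force: [-0.3, 0.5, 0.0]
gripper_width: 59.7
grasp_force: 0.0
```

Run:
```python
from h import *
binchk('b5');
w=cv2.imread('pics/b5_w.png');t=cv2.imread('pics/b5_t.png');c=cv2.imread('pics/b5_s.png')
A=cv2.resize(t[120:280,290:360],(262,600),interpolation=cv2.INTER_CUBIC)
B=cv2.resize(c[130:310,165:395],(538,300),interpolation=cv2.INTER_CUBIC)
C=cv2.resize(w,(538,300),interpolation=cv2.INTER_AREA)
cv2.imwrite('pics/final.png',np.hstack([A,np.vstack([B,C])]))
```

```text
48.3 [461.9  15.4 278.1] 59.7 [-0.3  0.5  0. ]
```

View pics/final.png

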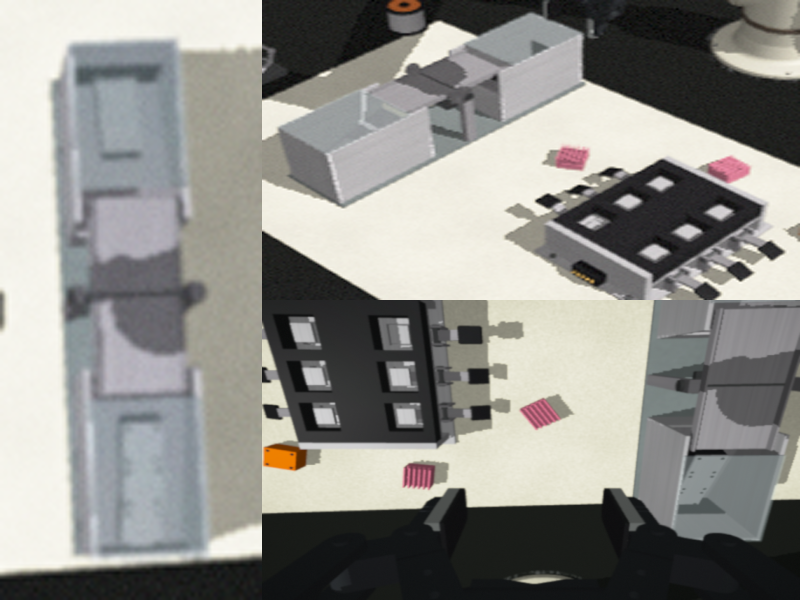

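The final picture shows all six nests empty. Two modules are in the far bin (column at 120, rows 80-155) and three in the near bin (column at 140, rows 415-540). The tray is clear and looks level, and the bystanders have not moved. I'll wait a little for it to settle, then hand in.

>>> drive_tool(targets=[[-0.4, 0, 0, 0, 0], [-0.4, 0, 0, 0, 0], [-0.4, 0, 0, 0, 0], [-0.4, 0, 0, 0, 0], [-0.4, 0, 0, 0, 0], [-0.4, 0, 0, 0, 0], [-0.4, 0, 0, 0, 0], [-0.4, 0, 0, 0, 0], [-0.4, 0, 0, 0, 0], [-0.4, 0, 0, 0, 0], [-0.4, 0, 0, 0, 0], [-0.4, 0, 0, 0, 0]])

```text
clock: 49.65
position: [461.9, 15.4, 278.1]
ee_rot: [1.0, 0.0, -0.0, -0.0]
contact_force: [0.3, -0.2, -0.3]
gripper_width: 59.9
grasp_force: 0.0
```

>>> drive_tool(targets=[[-0.4, 0, 0, 0, 0], [-0.4, 0, 0, 0, 0], [-0.4, 0, 0, 0, 0], [-0.4, 0, 0, 0, 0], [-0.4, 0, 0, 0, 0], [-0.4, 0, 0, 0, 0], [-0.4, 0, 0, 0, 0], [-0.4, 0, 0, 0, 0], [-0.4, 0, 0, 0, 0], [-0.4, 0, 0, 0, 0], [-0.4, 0, 0, 0, 0], [-0.4, 0, 0, 0, 0]])

```text
clock: 50.85
position: [461.9, 15.4, 278.1]
ee_rot: [1.0, 0.0, 0.0, -0.0]
contact_force: [-0.2, -0.2, 0.2]
gripper_width: 59.9
grasp_force: 0.0
```

```bash
python3 -c "
from bench import arm
print(arm.job_done())"
```

```text
the job is handed in; nothing more can be done
None
```

The job is handed in at about 51 s, with no verdict returned: the last picture shows the two finned modules in the far bin, the three flat ones in the near bin and the tray empty and level, and the arm never went near the spool, cutters or helping hands.

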